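Change the solder-paste jar from the back of the bench caddy

ROBOT

A 6-joint arm with a two-finger parallel gripper is mounted at the origin on the work surface. World frame = base frame: x ahead of the robot, y to its left, z up, the work surface at z = 0. Lengths are in m, angles in rad, forces in N, time in s.
With the tool pointing down it reaches from about 0.3 to 0.875 m from the base axis. Payload 6.4 kg.
Tool frame: the origin (TCP) lies where the fingers leave the gripper's body, on its centre line; the fingertips stand 64 mm ahead of it and the grasp point (between the pads) lies 45 mm ahead of it; z points along the fingers, x is the direction in which the jaws open and shut, and the axes are right-handed (so a half turn about z gives the same grasp; the last joint's range is limited). The gripper opens to 88 mm and grips with 3 to 60 N. Pads are 18 mm wide; open, the fingers measure 123 mm over their backs; the gripper's body (75 mm by 187 mm) begins 45 mm behind the grasp point.
Start: joints at [1.122, 0.181, 1.607, -0, 1.354, -0.206], TCP at [0.138, 0.558, 0.303] pointing down, gripper open.
Joint ranges: [-2.99, 2.99], [-0.89, 2.07], [0.3, 2.58], [-1.14, 4.28], [0, 2.63], [-3.12, 3.12]. Speed limits (rad/s): [2.57, 2.57, 3.01, 3.14, 3.14, 3.14].

INTERFACE

Orientations are given as a unit quaternion [x, y, z, w].
In Python, from rig import manip gives the robot as it stands. The module is installed in compiled form; this text tells all that it offers. Calls block until the motion is done:
- manip.reach(position, orientation): joint-space move of the TCP to a pose.
- manip.move_linear(position, feed=0.15, rot=None): straight line of the TCP; rot=None keeps the orientation; feed is the mean speed in m/s.
- manip.goto_joints(angles): joint-space move.
- manip.gripper_open() and manip.clamp(effort=None): open the fingers fully, or close them until they stop; effort is the grip in N (None keeps the last).
- manip.pause(seconds).
- manip.solve_ik(position, orientation): joint angles nearest the present ones, or None.
- manip.capture(name): name is "scene" or "top"; returns a dict with "img" (400x640x3 uint8, red, green, blue), "depth" (400x640 float32, m along the optical axis (not along the pixel's ray), 0 where there is no reading), "K" (3x3 intrinsics, pixels), "extrinsics" (4x4, takes a point from world to camera coordinates). Camera axes: x right, y down, z forward; pixel columns grow to the right and rows downward; lengths in m; the calibration is good to about 2 mm. A picture is of the moment at which its call begins.
A pose or a line that the arm cannot do raises manip.Unreachable and nothing moves.
- manip.close_job(): hands the job in, once; it reports no verdict.
Trained networks look in a picture, given as the dict that the camera call returned (one of the last four; its "shot" number tells which), for a name from the list of things; names that differ only in an ending like _2 or _b are one class to them, and where a whole thing is asked for, a point or a joint stands for the part that bears it (a point fixed in the world has none). Each returns a list of dicts, best first, with "p" (0 to 1); they miss things now and then, are a little off and sometimes report something else, mostly with a low value. They report only what shows in the picture. A call takes as long as a camera call. They do not tell look-alikes from the thing itself.
- manip.masks_of(target, picture): "mask" (400x640 bool, what is visible of it) and "box" ([centre column, centre row, width, height] in pixels, round what is visible of it).
Readings, each from a call of its own:
- manip.current_time(): time.
- manip.current_joint_pos(): joint angles.
- manip.current_dq(): joint speeds.
- manip.current_joint_torque(): joint torques, N m.
- manip.current_tcp_pos(): TCP position.
- manip.current_eef_rot(): TCP orientation.
- manip.current_wrist_force(): force on the tool from outside, world axes, zero at the start.
- manip.current_moment(): the same for the moment, N m.
- manip.current_gripper_width(): finger opening in m.
Only numpy, scipy, OpenCV 4.12 (cv2) and the standard library are available. Lean on these libraries where they do the work, as an engineer would, in place of code of your own. Each camera call takes 0.05 s, during which the arm holds its last target. There are 200 camera calls.

TASK

The open, empty paste jar in the steel holder has to be replaced by the full, lidded jar standing behind the two bottles in the aluminium caddy. First stand both bottles on the cork side mat, leaving the full jar where it is until both are there; then put the empty jar in the black returns tray, then the full jar down in the holder, and only after that stand each bottle back in the middle of its own pad in the caddy, the round bottle on the round pad and the square one on the square pad. Keep bottles and jars upright all the time and finish with everything let go and at rest.

Things in the scene. Friction and masses are not known exactly. Their poses are not given: they have to be found in the camera images.
- round_bottle: White plastic bottle with a round body, 44 mm diameter, 80 mm tall, sloping in to a neck; on top an upright black cap, 24 mm diameter, from 100 to 140 mm above the base (the place to grip from above). 110 to 200 g. Origin: centre of its underside, z up. Stands on round_pad in the caddy at the start.
- square_bottle: White plastic bottle with a square body, 40 x 40 mm, 84 mm tall, sloping in to a neck; the same black cap, 24 mm diameter, from 100 to 140 mm above the base (the place to grip). 120 to 220 g. Origin: centre of its underside, z up, x and y across the flats. Stands on square_pad in the caddy at the start.
- full_jar: Full paste jar, lid on: white plastic, 48 mm tall; body 52 mm diameter up to 30 mm, ribbed black lid 54 mm diameter above. 105 to 190 g. Origin: centre of its underside, z up. Stands at the caddy's rear (+x) end. No finger room beside it or towards the bottle in front: with the bottles gone, grip it along the caddy's x axis (over 30 mm free behind it).
- empty_jar: Empty paste jar without lid: open-topped white plastic pot, 54 mm outer diameter, 42 mm tall, wall 3 mm. 45 to 80 g. Origin: centre of its underside, z up. Stands in the holder at the start; grip it across the outside.
- caddy: Fixed aluminium caddy, an open-topped lane, x from -100 to +120 mm about its origin, 82 mm wide (74 inside); floor 4 mm thick, side and rear (+x) walls 52 mm high, front (-x) lip 14 mm. Origin: on the table, on the lane's centre line; x runs along the lane away from the robot. Along it from the front: two bottle pads 59 mm apart, then the full jar (x = +57 mm).
- round_pad: Round black rubber pad fixed to the caddy floor, 52 mm diameter, 4 mm thick; the round bottle's place. It lies either at the front of the lane or in the middle. Origin: centre of its underside, 4 mm above the table, so its top is 8 mm above the table. Axes parallel to the caddy's.
- square_pad: Square black rubber pad fixed to the caddy floor, 50 x 50 mm, 4 mm thick; the square bottle's place, front or middle of the lane. Origin: centre of its underside, 4 mm above the table, so its top is 8 mm above the table. Axes parallel to the caddy's.
- side_mat: Fixed cork mat beside the caddy, 110 mm (x) by 170 mm (y), 4 mm thick: where both bottles wait side by side. Origin: centre of its underside, on the table.
- holder: Fixed steel jar holder: a disc 92 mm in diameter with a raised ring of 84 mm outer and 68 mm inner diameter and a small dark clamp foot on its +x side. The jar stands inside the ring on a floor 6 mm above the table; the ring's top is 14 mm above the table. Origin: centre of its underside, on the table.
- returns_tray: Fixed shallow black plastic tray, open-topped, 130 mm (x) by 160 mm (y), 20 mm high, walls 4 mm, floor 4 mm thick. Origin: centre of its underside, on the table.
There are look-alikes about, which are no part of the job. What is shaped like the empty_jar but orange is not meant. Leave any turquoise look-alike of the square_bottle alone.

How it is judged:
By the outcome, as a careful person would: the job done as asked, in the order asked, and still so for the second after the job is handed in, with the robot touching nothing.
It also fails if it takes over 141 s, if anything falls off the work surface, if the arm or the gripper's body presses on something with over 40 N, if the wrist force passes 120 N, or if a joint passes its speed limit or range.

## Working session

There is one attempt and no reset: what is moved stays moved. The work goes in short steps, each a Python script; the robot and the scene stay as the last script left them, time stands still between calls to the robot, and variables do not carry over. Pictures are saved under pics/ and viewed, about 12 in all and at most 16, crops included, and the job is handed in when it is done.

```bash
mkdir -p pics
cat > h.py <<'E'
import numpy as np, cv2
from rig import manip
def world(pic, mask=None):
    d=pic["depth"]; K=pic["K"]; T=np.linalg.inv(pic["extrinsics"])
    v,u=np.indices(d.shape); p=np.stack([(u-K[0,2])*d/K[0,0],(v-K[1,2])*d/K[1,1],d],-1)
    w=p@T[:3,:3].T+T[:3,3]; w[d==0]=np.nan
    return w if mask is None else w[mask&(d>0)]
def save(pic,n): cv2.imwrite("pics/"+n+".png",cv2.cvtColor(pic["img"],cv2.COLOR_RGB2BGR))
E
python3 - <<'E'
from h import *
np.set_printoptions(precision=3,suppress=True)
for c in ("scene","top"):
    p=manip.capture(c); save(p,c+"0"); print(c,p["extrinsics"],p["K"])
    for n in "round_bottle square_bottle full_jar empty_jar caddy round_pad square_pad side_mat holder returns_tray".split():
        for m in manip.masks_of(n,p)[:3]:
            w=world(p,m["mask"]); 
            print(n,round(m["p"],2),np.round(m["box"]),m["mask"].sum(), np.nanpercentile(w,[2,50,98],axis=0).tolist() if 0 else np.round(np.nanpercentile(w,[2,50,98],axis=0),3).tolist())
print(manip.current_time())
E
```

```text
scene [[ 0.649  0.76  -0.01  -0.324]
 [ 0.6   -0.521 -0.607 -0.287]
 [-0.467  0.388 -0.794  1.178]
 [ 0.     0.     0.     1.   ]] [[462.461   0.    317.222]
 [  0.    462.461 195.901]
 [  0.      0.      1.   ]]
round_bottle 0.74 [323. 214.  24.  62.] 1004 [[0.556, -0.071, 0.018], [0.577, -0.059, 0.09], [0.589, -0.039, 0.149]]
round_bottle 0.39 [175. 252. 107.  89.] 4474 [[0.352, -0.357, 0.001], [0.409, -0.281, 0.004], [0.462, -0.195, 0.007]]
square_bottle 0.76 [340. 155.  23.  63.] 1047 [[0.463, 0.055, 0.005], [0.484, 0.071, 0.079], [0.501, 0.102, 0.141]]
full_jar 0.93 [337. 256.  36.  43.] 932 [[0.602, -0.091, 0.009], [0.633, -0.071, 0.051], [0.652, -0.042, 0.054]]
empty_jar 0.73 [215. 325.  36.  41.] 1205 [[0.567, -0.329, 0.005], [0.588, -0.304, 0.022], [0.62, -0.279, 0.049]]
empty_jar 0.7 [280. 300.  31.  37.] 963 [[0.605, -0.223, 0.002], [0.625, -0.195, 0.017], [0.656, -0.173, 0.043]]
caddy 0.61 [326. 239. 100. 120.] 2940 [[0.474, -0.116, 0.001], [0.639, -0.069, 0.026], [0.695, -0.006, 0.053]]
caddy 0.27 [307. 192.  28.  55.] 925 [[0.492, -0.058, 0.017], [0.519, -0.047, 0.092],
[... 1801 characters left out ...]
[0.617, -0.277, 0.049]]
empty_jar 0.58 [447. 254.  75.  56.] 3529 [[0.353, -0.357, -0.001], [0.405, -0.277, 0.003], [0.46, -0.196, 0.007]]
caddy 0.95 [348. 176.  59. 103.] 2104 [[0.475, -0.11, -0.0], [0.599, -0.062, 0.005], [0.69, 0.003, 0.054]]
round_pad 0.59 [345. 189.  19.  14.] 33 [[0.543, -0.073, 0.004], [0.55, -0.059, 0.008], [0.57, -0.025, 0.011]]
square_pad 0.52 [337. 214.  22.  24.] 100 [[0.484, -0.055, 0.002], [0.497, -0.015, 0.007], [0.533, -0.007, 0.09]]
holder 0.87 [455. 165.  38.  52.] 849 [[0.549, -0.344, 0.002], [0.594, -0.297, 0.008], [0.668, -0.261, 0.016]]
returns_tray 0.72 [193. 173.  76.  59.] 4201 [[0.53, 0.219, -0.001], [0.595, 0.301, 0.004], [0.658, 0.376, 0.021]]
1.1
```

Run:
```python
import cv2
a=cv2.imread("pics/scene0.png"); b=cv2.imread("pics/top0.png")
cv2.imwrite("pics/s_crop.png",cv2.resize(a[100:400,100:520],None,fx=1.9,fy=1.9,interpolation=cv2.INTER_CUBIC))
cv2.imwrite("pics/t_crop.png",cv2.resize(b[90:300,130:520],None,fx=2,fy=2,interpolation=cv2.INTER_CUBIC))
```

```text
(no output)
```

View pics/s_crop.png

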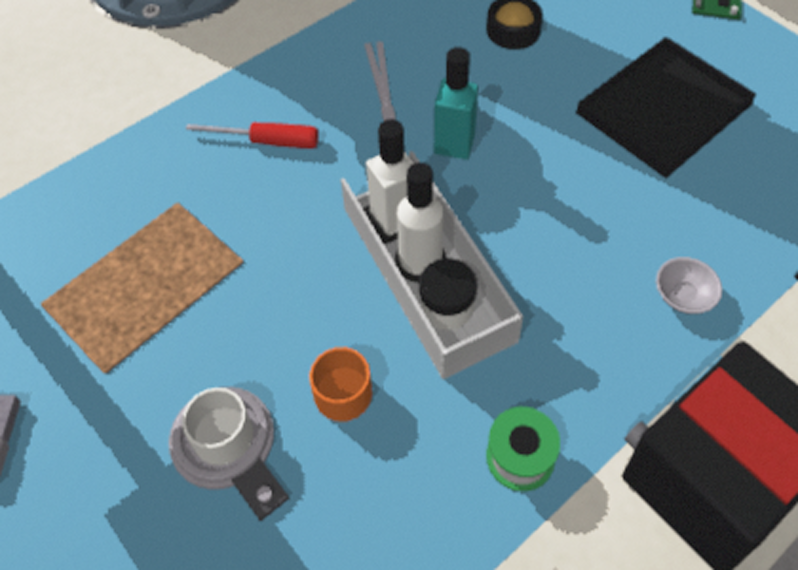

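View pics/t_crop.png

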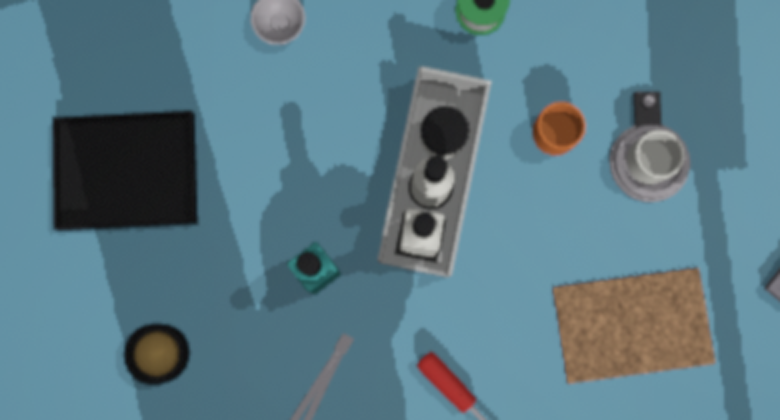

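Square bottle is at the front and round in the middle, with the full jar behind. The white jar is in the holder; the orange pot and turquoise bottle are decoys. Next I'll fit precise positions.

```bash
cat >> h.py <<'E'
from scipy.optimize import least_squares
from scipy.spatial.transform import Rotation as R
def circ(p,r,c0):
    return least_squares(lambda c:np.hypot(*(p-c).T)-r,c0,loss="soft_l1",f_scale=.001).x
def cloud(pics): return np.vstack([world(p).reshape(-1,3) for p in pics])
def near(c,xy,rad,z0,z1):
    with np.errstate(invalid="ignore"):
        return c[(np.hypot(c[:,0]-xy[0],c[:,1]-xy[1])<rad)&(c[:,2]>z0)&(c[:,2]<z1)]
def disc(p): # centre of the top face: min enclosing after trimming
    return (np.percentile(p[:,:2],1,axis=0)+np.percentile(p[:,:2],99,axis=0))/2
E
python3 - <<'E'
from h import *
np.set_printoptions(precision=4,suppress=True)
pics={n:manip.capture(n) for n in ("scene","top")}
for n,p in list(pics.items())+[("both",None)]:
    c=cloud([p]) if p is not None else cloud(list(pics.values()))
    print("==",n)
    for nm,xy,rad,z0,z1 in [("sq cap",(.507,-.036),.025,.144,.153),("rd cap",(.565,-.05),.025,.144,.153),("full lid",(.624,-.066),.036,.048,.057),("empty rim",(.593,-.303),.036,.044,.053),("holder ring",(.595,-.303),.055,.0115,.0165),("foot",(.66,-.303),.035,.016,.06),("turq",(.475,.078),.03,.13,.15)]:
        q=near(c,xy,rad,z0,z1)
        print(nm,len(q),disc(q) if len(q)>3 else "", np.median(q[:,2]), np.ptp(q[:,:2],axis=0))
    q=near(c,(.58,-.055),.15,.045,.056)
    q=q[(np.hypot(*(q[:,:2]-[.624,-.066]).T)>.032)]
    rect=cv2.minAreaRect(q[:,:2].astype(np.float32)); print("caddy rim",len(q),rect)
    for nm,xy,s in [("mat",(.408,-.277),.13),("tray",(.595,.3),.13)]:
        q=near(c,xy,s,.0025 if nm=="mat" else .017,.0055 if nm=="mat" else .023)
        if n!="both" or 1:
            print(nm,len(q),cv2.minAreaRect(q[:,:2].astype(np.float32)))
E
```

```text
== scene
sq cap 120 [ 0.512  -0.0368] 0.14759418205960378 [0.023  0.0228]
rd cap 136 [ 0.5682 -0.0499] 0.14766504402311414 [0.0229 0.0241]
full lid 649 [ 0.6265 -0.0694] 0.05195488119324909 [0.054  0.0631]
empty rim 219 [ 0.5937 -0.303 ] 0.0471775168062839 [0.0542 0.0529]
holder ring 627 [ 0.5946 -0.3042] 0.013553897857607633 [0.0821 0.0831]
foot 4 [ 0.6509 -0.3009] 0.016232964117751936 [0.0348 0.0064]
turq 123 [0.4758 0.0802] 0.13945412911267296 [0.0229 0.0248]
caddy rim 900 ((0.5811672210693359, -0.05321822315454483), (0.08292693644762039, 0.2222152054309845), 76.66436004638672)
mat 4049 ((0.40589451789855957, -0.2776443660259247), (0.2555130124092102, 0.25207164883613586), 65.19255065917969)
tray 478 ((0.5946241617202759, 0.29897522926330566), (0.13207194209098816, 0.1626850962638855), 1.7177902460098267)
== top
sq cap 109 [ 0.5107 -0.0359] 0.14730281373803233 [0.0225 0.0218]
rd cap 108 [ 0.5666 -0.0494] 0.1471829292098245 [0.0227 0.0219]
full lid 454 [ 0.6259 -0.0666] 0.05158064305148935 [0.0525 0.0617]
empty rim 111 [ 0.5935 -0.3027] 0.047063963922072904 [0.0521 0.0533]
holder r
[... 658 characters left out ...]
[0.0242 0.0241]
full lid 1103 [ 0.6262 -0.0691] 0.05184222674694294 [0.054  0.0631]
empty rim 330 [ 0.5937 -0.3029] 0.04714306190214035 [0.0542 0.0538]
holder ring 941 [ 0.5928 -0.304 ] 0.013513158683321036 [0.0843 0.0831]
foot 10 [ 0.6481 -0.3042] 0.016501811415641332 [0.0397 0.0155]
turq 239 [0.4753 0.0802] 0.1391685032226384 [0.0234 0.0248]
caddy rim 1376 ((0.5697789788246155, -0.10104694962501526), (0.18136048316955566, 0.22214877605438232), 76.59220123291016)
mat 6574 ((0.4068238437175751, -0.2781428098678589), (0.25544020533561707, 0.25411832332611084), 65.46056365966797)
tray 896 ((0.5946241617202759, 0.29897522926330566), (0.13207194209098816, 0.1626850962638855), 1.7177902460098267)
```

```bash
cat >> h.py <<'E'
YAW=np.radians(-13.4); ACROSS=YAW+np.pi/2; ALONG=YAW
O=np.array([.5714,-.0509]); U=np.array([np.cos(YAW),np.sin(YAW)])
MAT=np.array([.408,-.2778]); SQ_MAT=MAT+[.004,-.040]; RD_MAT=MAT+[-.004,.040]
def quat(a):
    c,s=np.cos(a),np.sin(a)
    return R.from_matrix(np.array([[c,s,0],[s,-c,0],[0,0,-1]])).as_quat()
def tcp(xy,z): return [xy[0],xy[1],z+.045]     # z = grasp point height
def best(xy,z,a):
    q0=np.array(manip.current_joint_pos()); o=[]
    for k in (0,np.pi):
        j=manip.solve_ik(tcp(xy,z),quat(a+k))
        if j is not None: o.append((np.abs(np.array(j)-q0).max(),a+k))
    return min(o)[1]
def over(xy,z,a): manip.reach(tcp(xy,z),quat(best(xy,z,a)))
def line(xy,z,feed=.12): manip.move_linear(tcp(xy,z),feed=feed)
def stat(s): print(s,"t=%.1f w=%.4f"%(manip.current_time(),manip.current_gripper_width()),"F",np.round(manip.current_wrist_force(),1),flush=True)
def pick(xy,z,a,effort,lift,hover=None):
    over(xy,hover or lift,a); line(xy,z); stat("at"); manip.clamp(effort); stat("clamped")
    line(xy,lift); stat("lifted")
def place(xy,z,a,lift):
    over(xy,lift,a); line(xy,z+.02); line(xy,z,.04); stat("down"); manip.gripper_open(); manip.pause(.2); line(xy,lift); stat("released")
E
python3 - <<'E'
from h import *
manip.gripper_open()
pick((.5110,-.0363),.128,ACROSS,25,.26)
p=manip.capture("scene"); save(p,"sq_lift")
place(SQ_MAT,.125,0.,.26)
p=manip.capture("scene"); save(p,"sq_mat")
a=cv2.imread("pics/sq_lift.png"); b=cv2.imread("pics/sq_mat.png"); cv2.imwrite("pics/v1.png",np.hstack([a[60:400,120:500],b[60:400,120:500]]))
E
```

```text
at t=5.2 w=0.0881 F [ 0.6 -0.1  0.4]
clamped t=6.2 w=0.0232 F [-0.8 -0.2 -1.1]
lifted t=7.4 w=0.0234 F [ 0.4 -0.2 -2. ]
down t=10.3 w=0.0231 F [ 0.5  0.2 -2. ]
released t=12.9 w=0.0878 F [-0.4 -0.1  0.2]
```

View pics/v1.png

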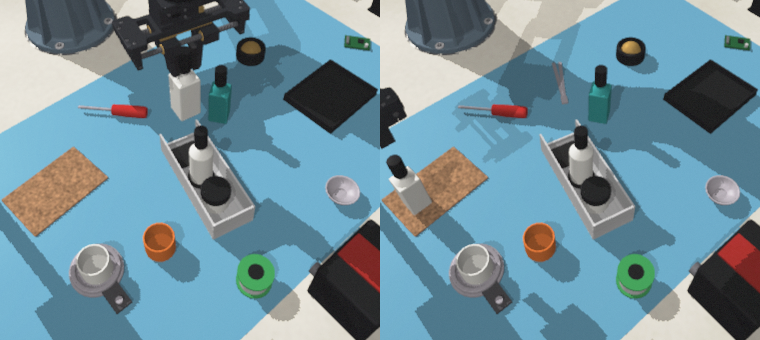

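The left half shows the square bottle lifted; the right half shows it standing upright on the left (−y) end of the mat at about (405,185). Next is the round bottle.

Run:
```python
from h import *
np.set_printoptions(precision=4,suppress=True)
pick((.5672,-.0497),.128,ACROSS,25,.26)
place(RD_MAT,.125,0.,.26)
over((.45,.1),.3,0.)
P=[manip.capture(n) for n in ("scene","top")]; save(P[0],"s2"); save(P[1],"t2")
for nm,ps in (("scene",P[:1]),("top",P[1:])):
    c=cloud(ps)
    for n,xy in (("sq",SQ_MAT),("rd",RD_MAT)):
        q=near(c,xy,.03,.137,.15); print(nm,n,xy,len(q),disc(q) if len(q) else "",np.median(q[:,2]))
    # pads (z~.008) inside lane: lane coords
    q=c[np.isfinite(c[:,2])]; l=np.c_[(q[:,:2]-O)@U,(q[:,:2]-O)@[-U[1],U[0]]]
    q=near(c,(.6262,-.0665),.031,.049,.056); ll=np.c_[(q[:,:2]-O)@U,(q[:,:2]-O)@[-U[1],U[0]]]; print("lid lane",disc(ll[np.hypot(ll[:,0]-.057,ll[:,1])<.031]))
    for n in ("round_pad","square_pad"):
        for m in manip.masks_of(n,ps[0])[:2]:
            w=world(ps[0],m["mask"]); l=np.c_[(w[:,:2]-O)@U,(w[:,:2]-O)@[-U[1],U[0]]]
            print(nm,n,round(m["p"],2),m["mask"].sum(),"lane",disc(l),np.ptp(np.percentile(l,[1,99],axis=0),axis=0),np.median(w[:,2]))
a=cv2.imread("pics/s2.png")[100:300,200:440]; b=cv2.imread("pics/t2.png")[110:300,260:500]
cv2.imwrite("pics/v2.png",np.vstack([cv2.resize(a,(640,533))[:,:],])); cv2.imwrite("pics/v2t.png",cv2.resize(b,None,fx=3,fy=3))
stat("end")
```

```text
at t=15.3 w=0.0884 F [ 0.7 -0.3  0.5]
clamped t=16.3 w=0.0234 F [ 0.  -0.3 -0.6]
lifted t=17.6 w=0.0234 F [-0.   0.3 -1.9]
down t=20.3 w=0.0232 F [ 0.4  0.4 -2. ]
released t=22.9 w=0.0878 F [ 0.1  0.4 -0.1]
scene sq [ 0.412  -0.3178] 172 [ 0.4132 -0.3165] 0.14361810273895043
scene rd [ 0.404  -0.2378] 153 [ 0.4057 -0.2369] 0.14353049927876294
lid lane [ 0.0569 -0.002 ]
scene round_pad 0.74 436 lane [0.0002 0.0018] [0.0637 0.0516] 0.00785275381775552
scene round_pad 0.29 3745 lane [-0.0576  0.3452] [0.1557 0.1761] 0.004966648877547164
scene square_pad 0.72 527 lane [-0.062   0.0002] [0.0501 0.0489] 0.008071002922190429
top sq [ 0.412  -0.3178] 125 [ 0.4122 -0.3161] 0.14301986891283336
top rd [ 0.404  -0.2378] 119 [ 0.4043 -0.2357] 0.14295098084310864
lid lane [ 0.0559 -0.0019]
top round_pad 0.77 396 lane [-0.0027 -0.0002] [0.0481 0.0485] 0.0072395695077484
top square_pad 0.96 479 lane [-0.0631 -0.0001] [0.0483 0.0495] 0.007254926844299181
end t=24.4 w=0.0879 F [-0.2  0.1  0.4]
```

View pics/v2t.png

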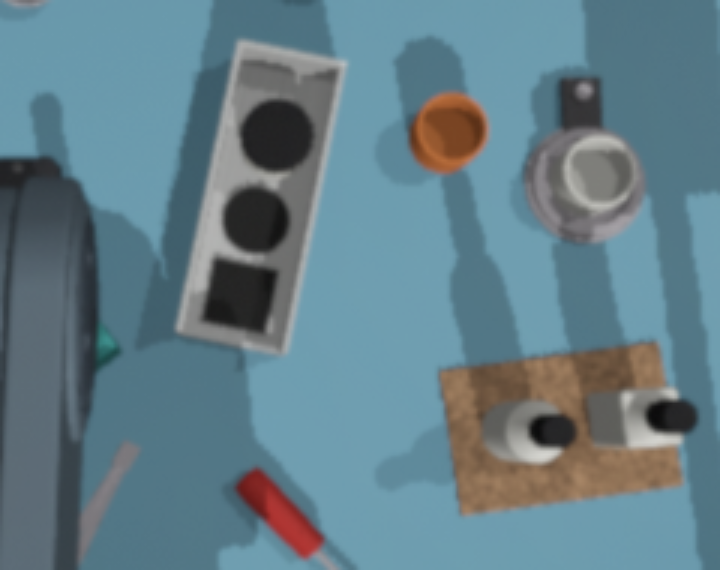

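The top view shows both bottles standing on the mat. In the caddy, the square pad is at the front and the round pad in the middle, with the jar behind. Next, the empty jar goes to the tray.

```bash
cat >> h.py <<'E'
OT=np.array([.5700,-.0517]); HOLD=np.array([.5925,-.3043]); TRAY=np.array([.594,.2985])
E
python3 - <<'E'
from h import *
pick((.5928,-.3036),.041,np.pi/2,15,.22)
place(TRAY,.040,np.pi/2,.22)
p=OT+.051*U
over(p,.15,ALONG)
P=manip.capture("scene"); save(P,"s3")
line(p,.085); line(p,.042,.05); stat("jar ready")
P=manip.capture("scene"); save(P,"s3b")
cv2.imwrite("pics/v3.png",np.hstack([cv2.imread("pics/s3.png")[60:400,160:540],cv2.imread("pics/s3b.png")[60:400,160:540]]))
E
```

```text
at t=27.7 w=0.0885 F [-0.1  0.6  0.2]
clamped t=28.3 w=0.0528 F [1.1 0.5 0.9]
lifted t=29.9 w=0.0531 F [ 0.6  0.3 -0.8]
down t=34.2 w=0.0532 F [-0.3 -0.7 -1.2]
released t=36.8 w=0.0882 F [-0.  -0.1  0.2]
jar ready t=39.9 w=0.0881 F [-0.5 -0.8 -0.2]
```

View pics/v3.png

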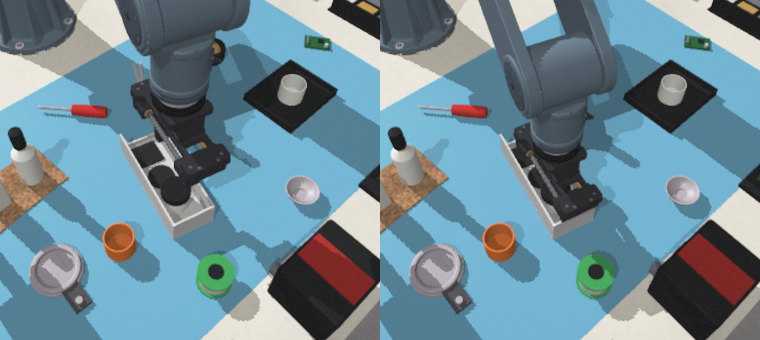

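The empty jar stands upright in the tray at about (672,88). The holder is empty, and the gripper straddles the full jar without touching anything.

Run:
```python
from h import *
p=OT+.051*U
manip.clamp(5); stat("soft"); manip.clamp(35); stat("firm")
line(p,.08,.06); line(p,.2); stat("lifted")
P=manip.capture("scene"); save(P,"s4")
place(HOLD,.0455,np.pi/2,.2)
over((.45,.1),.3,0.)
P=manip.capture("scene"); save(P,"s4b"); T=manip.capture("top")
for x in (P,T):
    c=cloud([x]); q=near(c,HOLD,.033,.049,.06); print(disc(q),len(q),np.median(q[:,2]),np.ptp(q[:,:2],axis=0))
    q=near(c,HOLD,.05,.0115,.0165); print("ring",disc(q))
cv2.imwrite("pics/v4.png",np.hstack([cv2.imread("pics/s4.png")[60:400,160:540],cv2.imread("pics/s4b.png")[60:400,160:540]]))
```

```text
soft t=40.5 w=0.0537 F [ 1.5 -0.6 -0.3]
firm t=40.8 w=0.0530 F [ 0.4 -0.9  1.4]
lifted t=42.7 w=0.0522 F [-0.1  0.4 -1.8]
down t=46.5 w=0.0525 F [-0.5  0.1 -2.2]
released t=48.9 w=0.0881 F [-0.1  0.7 -0.2]
[ 0.59527141 -0.30376143] 871 0.053927257905593384 [0.05458999 0.05416016]
ring [ 0.5952498  -0.30404352]
[ 0.59397027 -0.30316163] 462 0.053590737068003935 [0.05396013 0.05368746]
ring [ 0.59123467 -0.30379921]
```

View pics/v4.png

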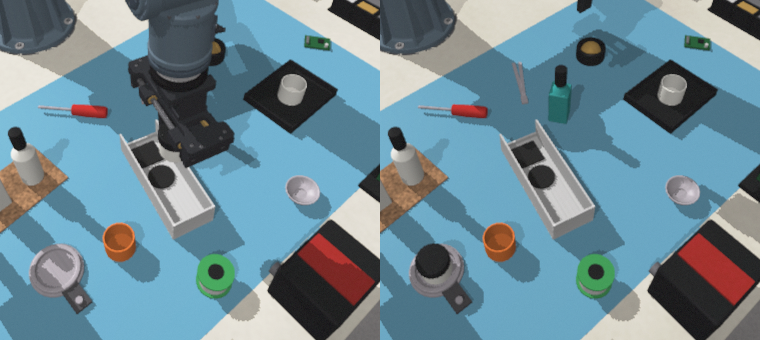

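The jar sits in the holder with its lid top at 54 mm, which is fully seated. Now the bottles go back, round first.

Run:
```python
from h import *
np.set_printoptions(precision=4,suppress=True)
for s,d in ((RD_MAT,-.003),(SQ_MAT,-.062)):
    pick(s+[0,.0007],.124,0.,25,.26)
    place(OT+d*U,.129,ACROSS,.26)
over((.40,.22),.3,0.)
P=manip.capture("scene"); save(P,"s5"); T=manip.capture("top"); save(T,"t5")
V=np.array([-U[1],U[0]])
for x in (P,T):
    c=cloud([x])
    for d in (-.003,-.062):
        q=near(c,OT+d*U,.025,.142,.155); e=disc(q)-O; print("cap lane(scene frame)",d,e@U,e@V,np.median(q[:,2]))
cv2.imwrite("pics/v5.png",cv2.resize(cv2.imread("pics/s5.png")[100:300,240:480],None,fx=3,fy=3,interpolation=cv2.INTER_CUBIC)[:600])
cv2.imwrite("pics/v5t.png",cv2.resize(cv2.imread("pics/t5.png")[100:290,140:500],None,fx=2.2,fy=2.2,interpolation=cv2.INTER_CUBIC))
stat("end")
```

```text
at t=53.1 w=0.0884 F [-0.3 -0.4  0.1]
clamped t=54.1 w=0.0230 F [ 0.6  0.4 -0. ]
lifted t=55.4 w=0.0234 F [-0.1 -0.6 -1.3]
down t=58.1 w=0.0236 F [ 1.   0.2 -2.1]
released t=60.6 w=0.0879 F [-1.1 -0.2 -0.7]
at t=63.1 w=0.0882 F [-0.   0.6 -0.1]
clamped t=64.1 w=0.0228 F [ 1.2  0.2 -0. ]
lifted t=65.3 w=0.0229 F [-0.2  0.3 -1.6]
down t=68.2 w=0.0234 F [ 1.1  0.  -1.1]
released t=70.7 w=0.0882 F [-0.  -0.2  0.1]
cap lane(scene frame) -0.003 -0.0027252783905527427 -0.0010661062307619445 0.1476013502749023
cap lane(scene frame) -0.062 -0.0607107733849593 -0.0008681733774721101 0.14756604561103465
cap lane(scene frame) -0.003 -0.004079260637353864 -0.000518094348851257 0.14691561315422774
cap lane(scene frame) -0.062 -0.06236008384906142 -0.00037784067408245836 0.14707116002755216
end t=71.9 w=0.0880 F [-0.3  0.   0.8]
```

View pics/v5.png

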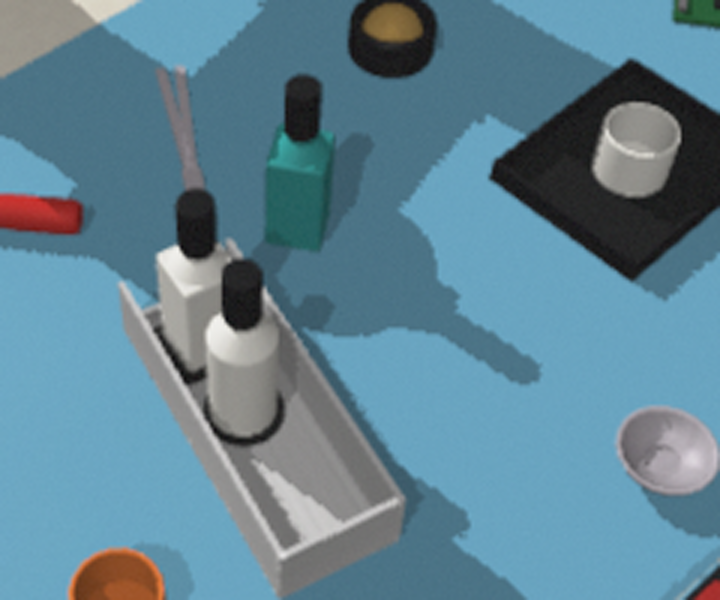

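View pics/v5t.png

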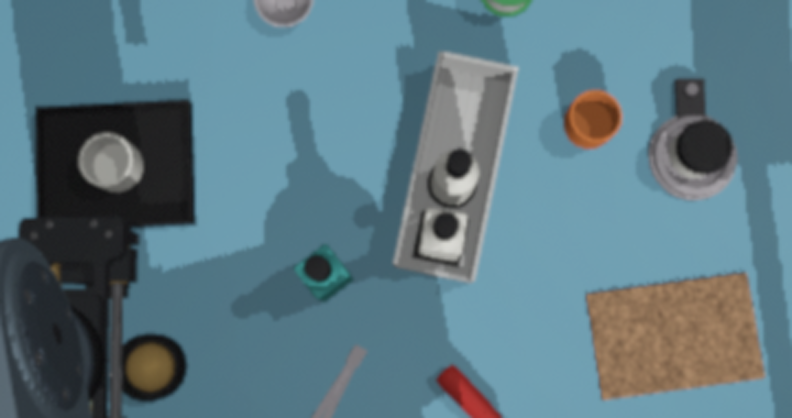

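Run:
```python
from h import *
manip.pause(.5); print(np.abs(manip.current_dq()).max()); print(manip.close_job())
```

```text
0.0018544219105227097
the job is handed in; nothing more can be done
None
```

The job is done and handed in at about 72 s, in the order asked: both bottles to the mat, the empty jar to the tray, the full jar to the holder, then each bottle back on its own pad. No verdict was reported.

- **Bottles:** Both stand upright in the caddy. The cap tops are at 147 mm, where 148 mm is fully seated. Each bottle is about 1 mm from the middle of its pad.
- **Full jar:** It is seated in the holder, with its lid top at 54 mm as expected. It stands inside the ring.
- **Empty jar:** It stands upright in the returns tray.
- **Everything else:** The gripper was open and clear, and the orange pot and turquoise bottle were left alone. No wrist force reading was above a few newtons.

**Disagreements:** The two cameras differed by 1 to 3 mm, mostly within the stated calibration; the largest gap was on the holder ring. I corrected for this using where the arm had actually put things down. In the last top view the square bottle may be turned a few degrees relative to its pad. I left it, as it is still centred on the pad.

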